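Load the top lapped valve plate into the flatness light box

ROBOT

A 6-joint arm with a two-finger parallel gripper is mounted at the origin on the work surface. World frame = base frame: x ahead of the robot, y to its left, z up, the work surface at z = 0. Lengths are in m, angles in rad, forces in N, time in s.
With the tool pointing down it reaches from about 0.35 to 0.975 m from the base axis. Payload 7.1 kg.
Tool frame: the origin (TCP) lies midway between the tips of the shut fingers; the grasp point (between the pads) lies 19 mm behind it; z points along the fingers, x is the direction in which the jaws open and shut, and the axes are right-handed (so a half turn about z gives the same grasp; the last joint's range is limited). The gripper opens to 88 mm and grips with 3 to 60 N. Pads are 20 mm wide; open, the fingers measure 115 mm over their backs; the gripper's body (75 mm by 178 mm) begins 61 mm behind the grasp point.
Start: joints at [1.286, 0.423, 1.63, -0, 1.089, -0.019], TCP at [0.164, 0.603, 0.223] pointing down, gripper open.
Joint ranges: [-3, 3], [-0.9, 2.11], [0.09, 2.58], [-1.31, 4.45], [0.11, 2.69], [-2.54, 2.54]. Speed limits (rad/s): [2.39, 2.39, 3.01, 3.14, 3.14, 3.14].

INTERFACE

Orientations are given as a unit quaternion [w, x, y, z].
In Python, from station import move_pose, movel, movej, command_gripper, wait, inverse_kinematics, read_camera, camera_info, MotionError, job_done, get_time, get_joint_pos, get_qvel, get_effort, get_tcp_pos, get_ee_rot, get_ft_force, get_ft_torque, get_grip_width gives the robot as it stands. Calls block until the motion is done:
- move_pose(position, orientation): joint-space move of the TCP to a pose.
- movel(position, frame=None, v=0.15, until_force=None): straight line of the TCP; frame=None keeps the orientation; v is the mean speed in m/s. With until_force (N) it stops when the force on the tool has changed by that much, and returns True; else False.
- movej(angles): joint-space move.
- command_gripper(opening): opening from 0.0 (shut) to 1.0 (fully open); the grip force is fixed at half the most; returns when the fingers have stopped.
- wait(seconds).
- inverse_kinematics(position, orientation): joint angles nearest the present ones, or None.
- read_camera(name): name is "side" or "top" or "wrist"; returns the picture (480x640x3 uint8, red, green, blue); there is no depth.
- camera_info(name): a dict with "intrinsics" (3x3 intrinsics, pixels), "T" (4x4, takes a point from camera to world coordinates); the wrist camera has in their place "tool_from_camera" (4x4, takes a point from camera to tool coordinates, whose origin is the TCP and whose axes are the tool frame's). Camera axes: x right, y up, looking along -z (the intrinsics and any distortion apply to the point x, -y, -z); pixel columns grow to the right and rows downward; lengths in m; the calibration is good to about 2 mm. A picture is of the moment at which its call begins: read the wrist's pose just before it. camera_info takes no time and is no camera call.
A pose or a line that the arm cannot do raises MotionError and nothing moves.
- job_done(): hands the job in, once; it reports no verdict.
Readings, each from a call of its own:
- get_time(): time.
- get_joint_pos(): joint angles.
- get_qvel(): joint speeds.
- get_effort(): joint torques, N m.
- get_tcp_pos(): TCP position.
- get_ee_rot(): TCP orientation.
- get_ft_force(): force on the tool from outside, world axes, zero at the start.
- get_ft_torque(): the same for the moment, N m.
- get_grip_width(): opening from 0.0 (shut) to 1.0 (fully open).
Only numpy, scipy, OpenCV 4.12 (cv2) and the standard library are available. Lean on these libraries where they do the work, as an engineer would, in place of code of your own. Each camera call takes 0.05 s, during which the arm holds its last target.

TASK

Have the top valve plate of the stack checked for flatness: it sits down between the walls of its nest under a sprung keeper, so drag it out from above, pressing firmly enough to grip it but never hard, until its end overhangs the edge of the granite block, then pinch that overhanging end and carry it over. Lay it gently, flat and squarely on the steel carrier of the ball-bearing slide, its ends level with the carrier's, let go, and only then slide the carrier by its knob fully home into the light box. Leave the other plates in their nest, and everything else on the bench, where they are.

Things in the scene. Friction and masses are not known exactly. Their poses are not given: they have to be found in the camera images.
- stone: Black granite surface plate, 200 (x) x 150 (y) x 45 mm high, fixed, carrying a grey nest. Origin: centre of its underside on the bench; z up. The nest is a channel along x, open at the block's -x face (x = -100 mm, the edge to overhang), back wall at x = +11 mm; floor 48 mm and wall tops 65 mm above the bench, walls 6 mm thick, 63 mm apart, centred on y = 0.
- nest_mouth (a point): Middle of the nest floor's open end, on the granite block's -x edge, 48 mm above the bench; axes as the block's. The stack of four plates ends here, so -x points out of the nest over free bench.
- keeper_tip (a point): Underside of the rounded tip of a sprung steel keeper blade, 18 mm wide, hinged behind the nest (pivot 38 mm towards +x, 80 mm above the bench). It bears on the top plate's back end, 18 mm in, with about 4 N and so resists sliding with some 3 to 4 N until the plate's back end has passed it; it then drops onto the next plate.
- plate1: Top valve plate of the stack: bright steel, 110 (x) x 60 (y) x 4 mm, about 0.18 kg, ports and bolt holes; oily below (friction about 0.2), wiped on top (about 0.8). Origin: centre of its underside, 60 mm above the bench at the start. It lies along the nest, its -x end level with the block's -x edge, its top 1 mm below the wall tops: only its top can be reached.
- plate2: Second plate of the stack, same as plate1, right below it; stays in the nest. Origin: centre of its underside.
- plate3: Third plate of the stack, same; stays. Origin: centre of its underside.
- plate4: Bottom plate of the stack, on the nest's floor, same; stays. Origin: centre of its underside.
- lightbox: Flatness light box: fixed grey housing 260 mm deep, 300 wide, 256 high, glass pane on top, with the slide's bed sticking out of its mouth. Origin: on the bench below the middle of its front face; +x runs into the box along the slide. Mouth 128 mm wide, up to 120 mm above the bench. Bed 84 mm wide, 12 mm high (rail on it to 26 mm), from x = -190 mm.
- carrier (a joint): Travel of the slide's carrier in m: 0 is fully out of the box, 0.170 fully home against its stop, moving along the light box's +x. Runs on ball bearings with about 1 to 2 N of drag, and stays where it is left. It is part way out (0 to 0.04) at the start.
- carrier_top (a point): Middle of the top face of the flat steel carrier, 110 (x) x 44 (y) x 8 mm, top 60 mm above the bench; axes as the light box's. It is narrower than a valve plate, so fingers holding one by its long edges pass down beside it (below it nothing wider than 34 mm, down to the bed). A bar 16 mm wide, 8 mm lower, runs from its -x end to the knob.
- carrier_knob (a point): Top centre of the carrier's upright round black knob, 22 mm in diameter, 32 mm high on a thinner stem, top 105 mm above the bench, 185 mm from the carrier's middle towards -x (away from the box); moves with the carrier and is 120 mm outside the box when home.
- optical_flat: Cracked clear glass optical flat, a disc 60 mm in diameter, 14 mm high. Origin: centre of its underside. Leave alone.
- micrometer: Chrome outside micrometer lying flat, about 150 x 55 x 17 mm, U-shaped frame with a barrel along x. Leave alone.
- spring_seat: Red nylon spring seat, a flanged button 34 mm in diameter, 14 mm high, on the granite behind the nest. Leave alone.
- cond_ring: Grey iron conditioning ring, 84 mm outside, 60 mm inside, 22 mm high. Leave alone.
- brush: Cleaning brush lying flat on the bench at the robot's left. Leave alone.
Things that resemble listed ones, but are neither listed nor needed, are in the scene too. Leave any yellow look-alike of the plate1 alone.

How it is judged:
On the way, in this order (a step that is already met when the one before it is completed fails the run):
1. the top plate has been slid out of the nest until its end overhangs the granite edge by more than 22 mm, still lying flat on the stack (x of plate1 in the frame of stone below -0.067 m and z of plate1 in the frame of stone between 0.058 and 0.0625 m and angle between plate1's own z axis and vertical below 0.04 rad), for 0.2 s.
2. the plate lies flat and square on the carrier, let go, while the carrier is still out (joint below 0.08) (x of plate1 in the frame of carrier_top between -0.01 and 0.01 m and y of plate1 in the frame of carrier_top between -0.008 and 0.008 m and z of plate1 in the frame of carrier_top between -0.002 and 0.002 m and angle between the x axis of plate1 and the x axis of carrier_top, either way round below 0.1 rad and angle between plate1's own z axis and vertical below 0.04 rad and contact force between the fingers and plate1 below 0.05 N and value of joint carrier below 0.08 m), for 0.2 s.
At the end, for the whole second after the job is handed in: The carrier is home in the light box (joint above 0.166 m) and the plate lies at rest on it, released: flat on its top face (within 2 mm, tilt under 0.04 rad), its middle within 10 mm along and 8 mm across of the carrier's middle, its long sides within 0.10 rad of the carrier's (x of plate1 in the frame of carrier_top between -0.01 and 0.01 m and y of plate1 in the frame of carrier_top between -0.008 and 0.008 m and z of plate1 in the frame of carrier_top between -0.002 and 0.002 m and angle between the x axis of plate1 and the x axis of carrier_top, either way round below 0.1 rad and angle between plate1's own z axis and vertical below 0.04 rad and contact force between each of the fingers, the fingers and plate1 below 0.05 N and value of joint carrier above 0.166 m and linear speed of plate1 below 0.01 m/s); the robot touches nothing.
It fails at once if another plate of the stack is shifted by more than 12 mm (distance of any of plate2, plate3, plate4 from where it was at the start of the episode above 0.012 m).
It fails at once if the cracked glass flat, micrometer, spring seat, iron ring or brush is shifted by more than 15 mm (distance of any of optical_flat, micrometer, spring_seat, cond_ring, brush from where it was at the start of the episode above 0.015 m).
It fails at once if the stack is pressed hard (over 50 N between the top plate and the one below) (contact force between plate1 and plate2 above 50 N).
It fails at once if the top plate is dropped (moves at over 0.5 m/s with no finger on it) (linear speed of plate1 above 0.5 m/s and contact force between the fingers and plate1 below 0.02 N).
It also fails if it takes over 67 s, if anything falls off the work surface, if the arm or the gripper's body presses on something with over 40 N, if the wrist force passes 120 N, or if a joint passes its speed limit or range.

## Working session

There is one attempt and no reset: what is moved stays moved. The work goes in short steps, each a Python script; the robot and the scene stay as the last script left them, time stands still between calls to the robot, and variables do not carry over. Pictures are saved under pics/ and viewed, and the job is handed in when it is done.

```bash
mkdir -p pics; ls
python3 - <<'E'
from station import *
import cv2
for n in ["top","side","wrist"]:
    im=read_camera(n); cv2.imwrite(f"pics/{n}0.png",im[:,:,::-1]); 
    i=camera_info(n); print(n,{k:(v.tolist() if hasattr(v,'tolist') else v) for k,v in i.items()})
print(get_time(),get_tcp_pos(),get_ee_rot())
E
```

```text
pics
top {'intrinsics': [[532.3675070481876, 0.0, 321.10867391653557], [0.0, 532.3675070481876, 235.61540133317064], [0.0, 0.0, 1.0]], 'T': [[-0.10831003637123503, 0.9707822065363738, -0.2141281006632044, 0.2319653019851703], [-0.9941003823207311, -0.10701743930365797, 0.017654958359181176, 0.0701834439852046], [-0.005776321583698278, 0.21477703591691902, 0.9766460254113076, 1.1829987347370856], [0.0, 0.0, 0.0, 1.0]]}
side {'intrinsics': [[582.8202637035774, 0.0, 320.23400443940176], [0.0, 582.8202637035774, 238.36194135865017], [0.0, 0.0, 1.0]], 'T': [[0.8884786461235701, -0.2781952731703044, 0.36498367822154415, 0.9440934343636516], [0.4586635264277069, 0.511815840846908, -0.7264105688817262, -0.8794433143993373], [0.015279558479491095, 0.8128049797115373, 0.5823354703680684, 0.8325236220955584], [0.0, 0.0, 0.0, 1.0]]}
wrist {'intrinsics': [[344.52771055909153, 0.0, 316.61492836251097], [0.0, 344.52771055909153, 239.44802978534767], [0.0, 0.0, 1.0]], 'tool_from_camera': [[0.9999989001398273, -0.0005459904871937547, -0.0013789900367605413, 0.0007599320133241383], [-0.0009026506556254015, -0.9617964487199475, -0.27376408904655347, -0.076738447792343], [-0.0011768351318216883, 0.2737650326905964, -0.9617958837170114, -0.16287294141843403], [0.0, 0.0, 0.0, 1.0]]}
0.15 [0.16402561 0.60263603 0.22207854] [ 3.71672134e-04  7.94557708e-01  6.07188337e-01 -4.82921876e-04]
```

View pics/top0.png

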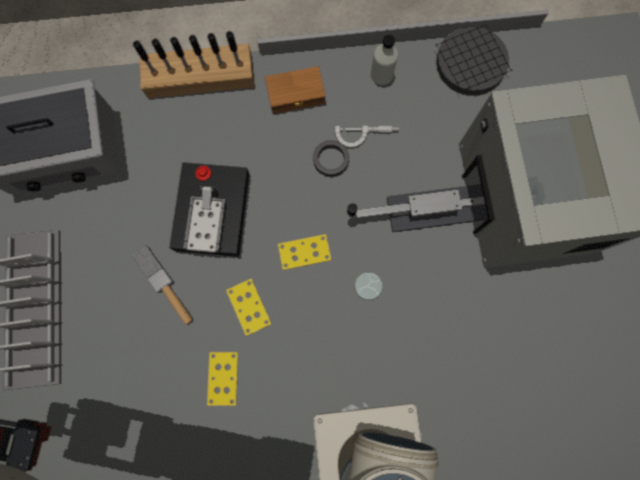

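View pics/side0.png

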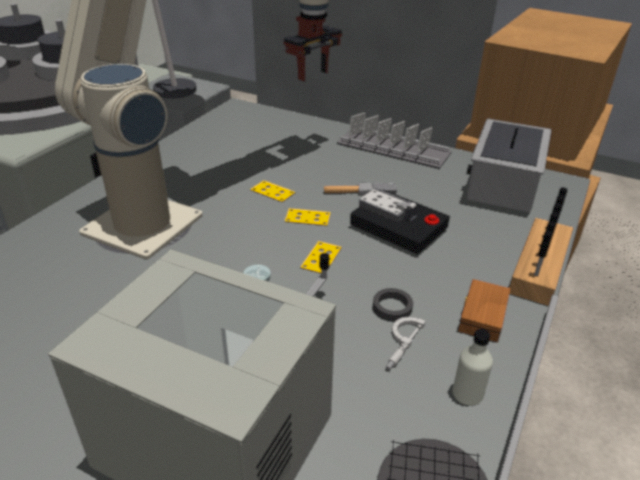

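View pics/wrist0.png

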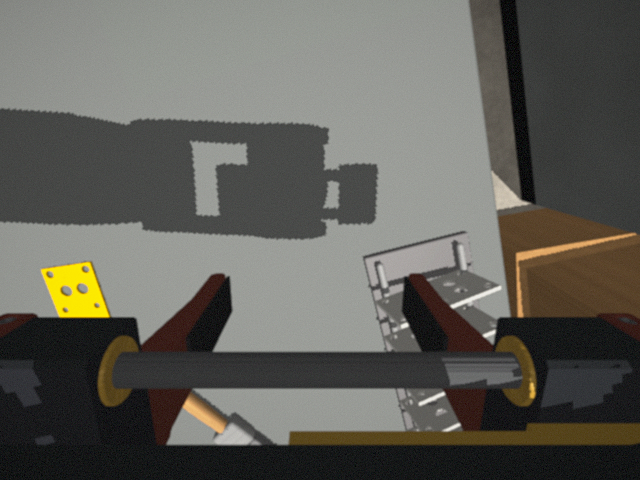

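The top view shows the stone and nest at (208,210), with the mouth facing the robot and the red spring seat behind. The carrier is at (435,203), the knob at (352,211) and the light box to the right. The yellow plates are decoys. Next I'll get rough positions.

```bash
cat > h.py <<'E'
from station import *
import numpy as np, cv2
def K(n): return np.array(camera_info(n)["intrinsics"])
def pose(n):
    i=camera_info(n)
    if n!="wrist": return np.array(i["T"])
    w,x,y,z=get_ee_rot(); from scipy.spatial.transform import Rotation as R
    T=np.eye(4); T[:3,:3]=R.from_quat([x,y,z,w]).as_matrix(); T[:3,3]=get_tcp_pos()
    return T@np.array(i["tool_from_camera"])
def ray(n,uv,T=None):
    T=pose(n) if T is None else T
    k=K(n); d=np.array([(uv[0]-k[0,2])/k[0,0],-(uv[1]-k[1,2])/k[1,1],-1.])
    return T[:3,3],T[:3,:3]@d
def onz(n,uv,z,T=None):
    o,d=ray(n,uv,T); return o+d*(z-o[2])/d[2]
def proj(n,p,T=None):
    T=pose(n) if T is None else T
    k=K(n); c=T[:3,:3].T@(np.array(p)-T[:3,3]); return k[0,0]*c[0]/-c[2]+k[0,2], k[1,1]*-c[1]/-c[2]+k[1,2]
def quat(xdir):  # tool down with tool x along yaw angle xdir
    a=np.array([np.cos(xdir/2),np.sin(xdir/2)]); return [0,a[0],a[1],0]
def snap(n,name):
    T=pose(n); im=read_camera(n); cv2.imwrite(f"pics/{name}.png",im[:,:,::-1]); np.save(f"pics/{name}.npy",T); return im,T
E
python3 - <<'E'
from h import *
for nm,uv,z in [("plate1",(206,223),.064),("nestend l",(189,248),.064),("nestend r",(219,250),.064),("seat",(203,172),.058),("car",(435,203),.06),("knob",(352,210),.105),("flat",(369,286),.01),("ring",(331,157),.02),("mic",(350,135),.01)]:
    print(nm,onz("top",uv,z).round(3))
im=cv2.imread("pics/top0.png"); cv2.imwrite("pics/z1.png",cv2.resize(im[150:265,160:260],None,fx=5,fy=5,interpolation=2)); cv2.imwrite("pics/z2.png",cv2.resize(im[170:240,340:500],None,fx=5,fy=5,interpolation=2))
print(get_joint_pos())
for p,a in [((.55,.25,.3),np.pi/2),((.55,-.05,.3),0)]: print(inverse_kinematics(p,quat(a)))
E
```

```text
plate1 [0.532 0.295 0.064]
nestend l [0.481 0.334 0.064]
nestend r [0.47  0.271 0.064]
seat [0.651 0.295 0.058]
car [ 0.523 -0.206  0.06 ]
knob [ 0.516 -0.02   0.105]
flat [ 0.364 -0.044  0.01 ]
ring [0.669 0.006 0.02 ]
mic [ 0.723 -0.045  0.01 ]
[ 1.28601251e+00  4.23677631e-01  1.63049929e+00 -3.08830066e-05
  1.08863420e+00 -1.90077072e-02]
[ 4.06929199e-01  3.15216693e-01  1.60334077e+00 -4.44089210e-16
  1.22303519e+00 -1.16386713e+00]
[-1.12209063e-01  2.32758701e-01  1.71528933e+00 -4.44089210e-16
  1.19354462e+00 -1.12209063e-01]
```

View pics/z1.png

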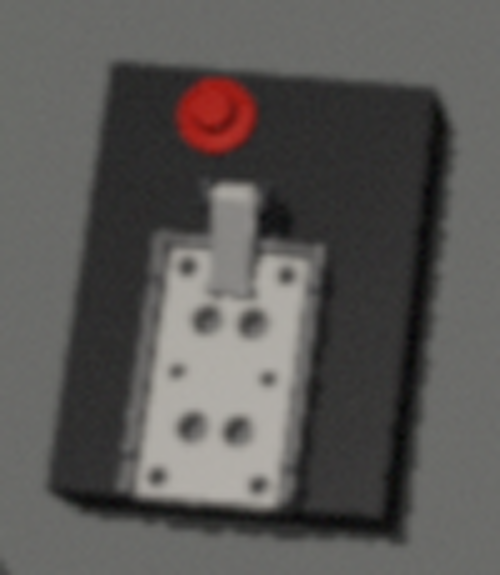

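View pics/z2.png

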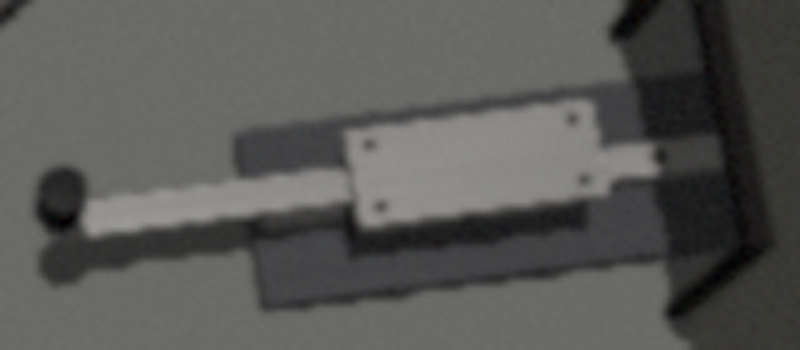

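Run:
```python
from h import *
move_pose([.60,.295,.26],quat(np.pi/2)); print(get_time(),get_joint_pos().round(3)); snap("wrist","w1"); print(get_ft_force())
```

```text
2.0833 [ 0.441  0.451  1.494  0.     1.196 -1.131]
[ 0.77034902 -1.09801975  0.47000252]
```

View pics/w1.png

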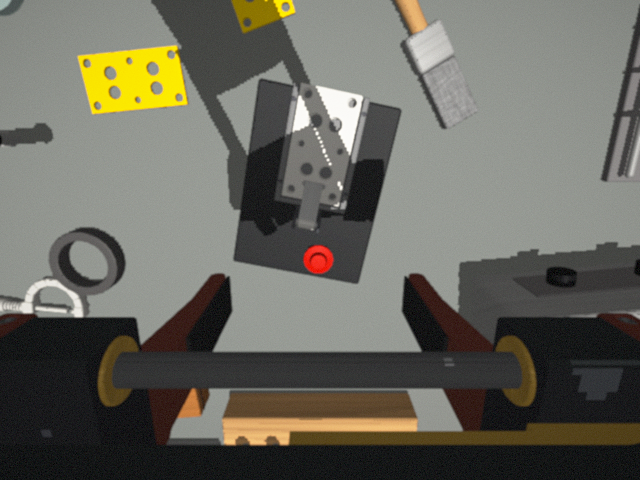

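Run:
```python
import cv2
im=cv2.imread("pics/w1.png"); c=im[70:215,260:410]; cv2.imwrite("pics/w1z.png",cv2.resize(cv2.convertScaleAbs(c,alpha=1.3,beta=20),None,fx=4,fy=4,interpolation=2))
```

```text
(no output)
```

View pics/w1z.png

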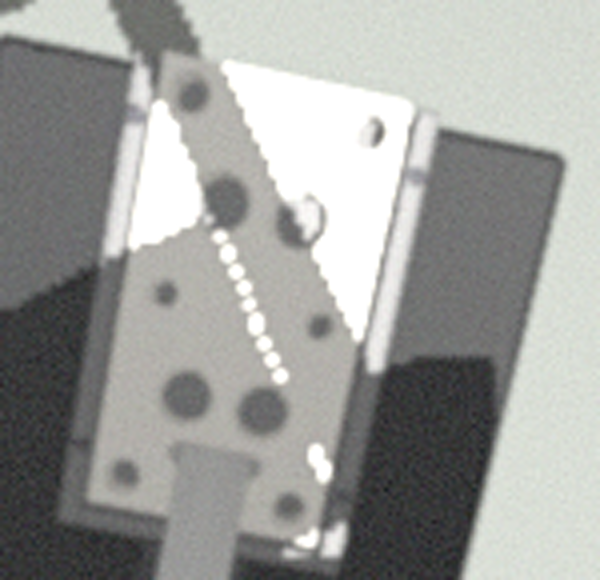

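Run:
```python
from h import *
T=np.load("pics/w1.npy")
f=lambda x,y: onz("wrist",(260+x/4-.4,70+y/4-.4),.064,T)
P=[f(*p) for p in [(193,95),(372,130),(124,474),(289,506)]]
for p in P: print(p.round(4))
c=np.mean(P,0); d=(P[2]+P[3]-P[0]-P[1])[:2]; print("c",c.round(4),"yaw",np.arctan2(d[1],d[0]))
d=(P[0]+P[2]-P[1]-P[3])[:2]; print(np.arctan2(-d[0],d[1]), "mid",((f(165,293)+f(319,326))/2).round(4))
for p in [(160,52),(413,102),(89,498),(320,540)]: print("corner",f(*p).round(4))
print("front left wall",f(137,55),f(438,112), "stone edge", onz("wrist",(260,79),.045,T),onz("wrist",(400,109),.045,T))
# top cam check: corners in z1 zoom
g=lambda x,y: onz("top",(160+x/5-.4,150+y/5-.4),.064)
Q=[g(*p) for p in [(157,475),(258,485),(188,266),(286,275)]]
c=np.mean(Q,0); d=(Q[2]+Q[3]-Q[0]-Q[1])[:2]; print("top c",c.round(4),"yaw",np.arctan2(d[1],d[0]))
```

```text
[0.4784 0.2888 0.064 ]
[0.4862 0.3323 0.064 ]
[0.5697 0.2705 0.064 ]
[0.578  0.3134 0.064 ]
c [0.5281 0.3013 0.064 ] yaw -0.20082969992791838
2.957723051418706 mid [0.5284 0.301  0.064 ]
corner [0.4689 0.281  0.064 ]
corner [0.4799 0.3421 0.064 ]
corner [0.576  0.2612 0.064 ]
corner [0.587  0.3217 0.064 ]
front left wall [0.46953087 0.27546535 0.064     ] [0.48210462 0.34820253 0.064     ] stone edge [0.46273603 0.24032287 0.045     ] [0.49079685 0.38320952 0.045     ]
top c [0.5296 0.2991 0.064 ] yaw -0.19810020894577574
```

Run:
```python
from h import *
move_pose([.61,-.12,.28],quat(np.pi/2)); print(get_time(),get_joint_pos().round(3)); im,T=snap("wrist","w2")
```

```text
3.6667 [-0.212  0.361  1.585  0.     1.196 -1.784]
```

View pics/w2.png

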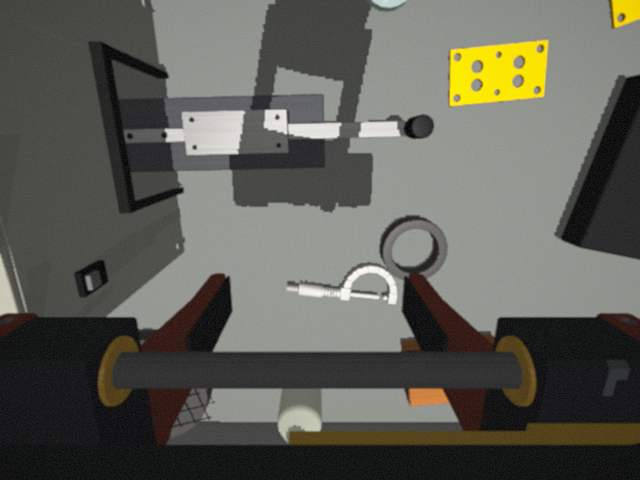

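Run:
```python
import cv2
im=cv2.imread("pics/w2.png"); c=im[70:210,80:280]; cv2.imwrite("pics/w2z.png",cv2.resize(cv2.convertScaleAbs(c,alpha=1.3,beta=20),None,fx=4,fy=4,interpolation=2))
c=im[80:200,250:450]; cv2.imwrite("pics/w2y.png",cv2.resize(cv2.convertScaleAbs(c,alpha=1.3,beta=20),None,fx=4,fy=4,interpolation=2))
```

```text
(no output)
```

View pics/w2z.png

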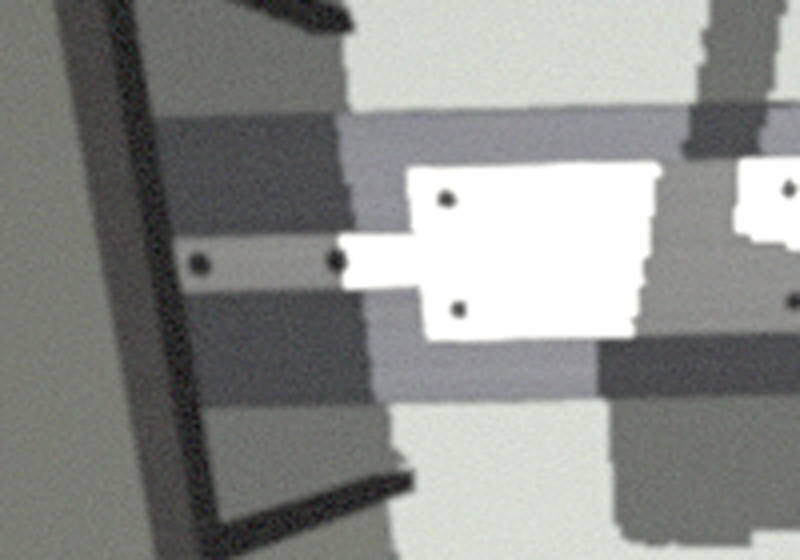

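View pics/w2y.png

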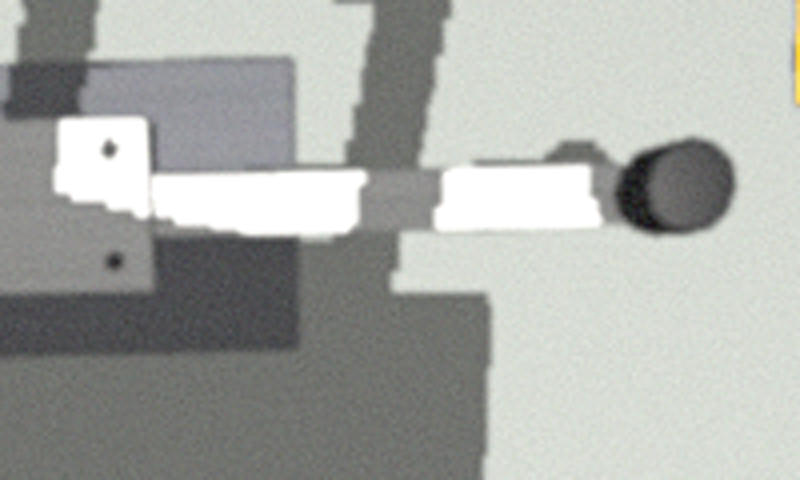

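Run:
```python
from h import *
T=np.load("pics/w2.npy")
f=lambda x,y,z=.06: onz("wrist",(80+x/4-.4,70+y/4-.4),z,T)
g=lambda x,y,z=.06: onz("wrist",(250+x/4-.4,80+y/4-.4),z,T)
for P in ([f(447,199),f(458,308),g(109,149),g(114,262)],[f(408,168),f(427,340),g(150,118),g(155,292)]):
    for p in P: print(p.round(4))
    c=np.mean(P,0); d=(P[0]+P[1]-P[2]-P[3])[:2]; print("c",c.round(4),"yaw",np.arctan2(d[1],d[0]))
k=g(692,186,.105); print("knob",k)
d=(c-k)[:2]; print("dist",np.linalg.norm(d),"yaw",np.arctan2(d[1],d[0]))
print("bed end",g(293,57,.012),g(299,350,.012))
t=lambda x,y,z=.06: onz("top",(340+x/5-.4,170+y/5-.4),z)
Q=[t(572,118),t(585,180),t(370,145),t(381,207)]; c=np.mean(Q,0);d=(Q[0]+Q[1]-Q[2]-Q[3])[:2];print("top c",c.round(4),"yaw",np.arctan2(d[1],d[0]),"knob",t(63,190,.105))
```

```text
[ 0.5119 -0.249   0.06  ]
[ 0.5395 -0.2487  0.06  ]
[ 0.5092 -0.1591  0.06  ]
[ 0.5378 -0.1586  0.06  ]
c [ 0.5246 -0.2039  0.06  ] yaw -1.5464165759197703
[ 0.5043 -0.2584  0.06  ]
[ 0.5479 -0.2579  0.06  ]
[ 0.5016 -0.1482  0.06  ]
[ 0.5456 -0.1478  0.06  ]
c [ 0.5248 -0.2031  0.06  ] yaw -1.5481846915416304
knob [ 0.51997764 -0.01862053  0.105     ]
dist 0.18452345751537802 yaw -1.5445369219241019
bed end [ 0.48084053 -0.11016474  0.012     ] [ 0.5642345  -0.10774796  0.012     ]
top c [ 0.5255 -0.2059  0.06  ] yaw -1.5444009436365518 knob [ 0.52096576 -0.02062176  0.105     ]
```

Run:
```python
from h import *
yaw=-0.20; u=np.array([np.cos(yaw),np.sin(yaw),0]); c=np.array([.529,.300,0])
q=quat(np.pi/2+yaw)
p=c+0.003*u
command_gripper(0.0)
move_pose([*p[:2],.12],q); print(get_time(), "F0",get_ft_force().round(2))
movel([*p[:2],.075],v=.1); print("F0",get_ft_force().round(2),get_tcp_pos().round(4))
r=movel([*p[:2],.058],v=.015,until_force=14); print(r,get_time(),get_tcp_pos().round(4),get_ft_force().round(2))
wait(.2); print(get_tcp_pos().round(4),get_ft_force().round(2), get_grip_width()); snap("wrist","w3")
```

```text
6.725 F0 [0.79 0.08 0.59]
F0 [ 0.33  0.22 -0.61] [0.5321 0.2993 0.0749]
True 8.075 [0.532  0.2994 0.0644] [-1.54 -0.39  6.95]
[0.532  0.2994 0.0644] [-1.24 -0.44  5.89] 0.0025668063917083954
```

Run:
```python
from h import *
p=get_tcp_pos(); z=p[2]
for i in range(8):
    z-=.0004; movel([p[0],p[1],z],v=.01); wait(.15); f=get_ft_force(); print(round(z,4),get_tcp_pos()[2].round(4),f.round(2),round(get_time(),2))
    if f[2]>17: break
```

```text
0.064 0.0644 [-2.08 -0.47  6.57] 8.72
0.0636 0.0644 [-2.77 -2.46  9.17] 9.12
0.0632 0.0643 [-4.22 -1.93 12.14] 9.53
0.0628 0.0643 [-3.8  -2.74 15.74] 9.93
0.0624 0.0643 [-6.54 -3.21 19.07] 10.32
```

View pics/w3.png

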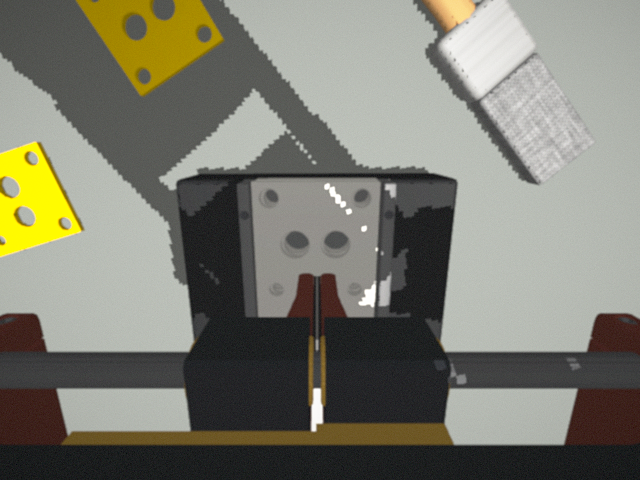

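Run:
```python
from h import *
yaw=-0.20; u=np.array([np.cos(yaw),np.sin(yaw),0])
s=np.array([.529,.300,0])+.003*u; z=.0624
for d in (.004,.010,.018,.024):
    t=s-d*u; movel([t[0],t[1],z],v=.03); p=get_tcp_pos(); f=get_ft_force()
    print(d,round(float((s-p)@u),4),p[2].round(4),f.round(2),round(get_time(),2))
    if f[2]>24: z+=.0006
    if f[2]<15: z-=.0006
snap("wrist","w4")
```

```text
0.004 0.0022 0.0643 [ 0.63 -0.89 12.93] 10.61
0.01 0.007 0.0643 [ 3.65 -1.11 13.24] 10.96
0.018 0.0142 0.0643 [ 4.31 -2.92 17.09] 11.38
0.024 0.0208 0.0643 [ 3.35 -1.36 18.19] 11.72
```

View pics/w4.png

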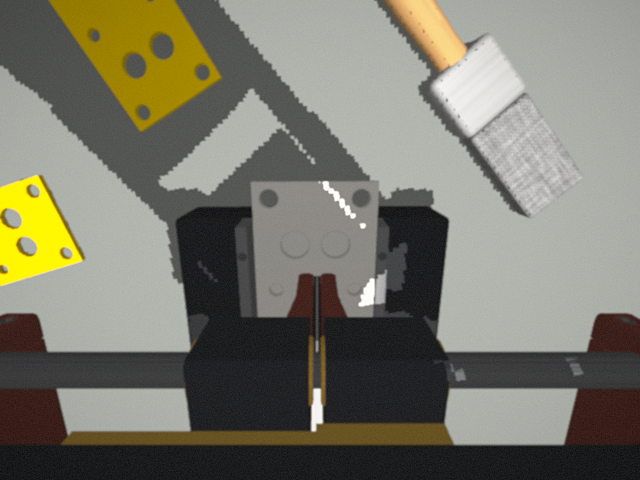

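Run:
```python
from h import *
yaw=-0.20; u=np.array([np.cos(yaw),np.sin(yaw),0])
s=np.array([.529,.300,0])+.003*u; z=.0618
for d in (.030,.036,.043,.047):
    t=s-d*u; movel([t[0],t[1],z],v=.03); p=get_tcp_pos(); f=get_ft_force()
    print(d,round(float((s-p)@u),4),p[2].round(4),f.round(2),round(get_time(),2))
    if f[2]>21: z+=.0006
    if f[2]<14: z-=.0006
wait(.3); p=get_tcp_pos(); print(round(float((s-p)@u),4))
movel([p[0],p[1],.09],v=.06); print(get_ft_force().round(2))
movel([p[0],p[1],.2],v=.2)
print(get_time()); snap("wrist","w5")
```

```text
0.03 0.0277 0.0643 [ 0.68 -0.04 16.85] 12.12
0.036 0.0336 0.0643 [ 1.66 -0.5  15.22] 12.47
0.043 0.0406 0.0643 [ 0.29 -0.26 16.22] 12.86
0.047 0.0446 0.0643 [ 1.33 -0.87 17.31] 13.14
0.0446
[0.65 0.77 0.54]
14.7667
```

View pics/w5.png

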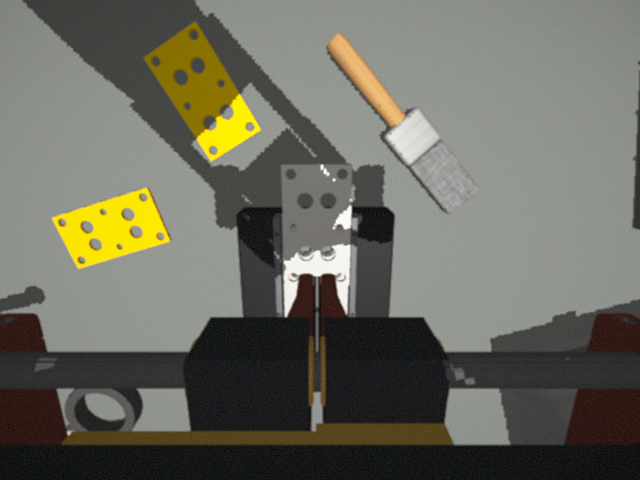

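Plate end now overhangs (front corners (281,165),(351,165); stone edge row ~208). I'll measure the plate from its bolt holes.

Run:
```python
import cv2
im=cv2.imread("pics/w5.png"); c=im[150:310,220:410]; cv2.imwrite("pics/w5z.png",cv2.resize(cv2.convertScaleAbs(c,alpha=1.3,beta=20),None,fx=4,fy=4,interpolation=2))
```

```text
(no output)
```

View pics/w5z.png

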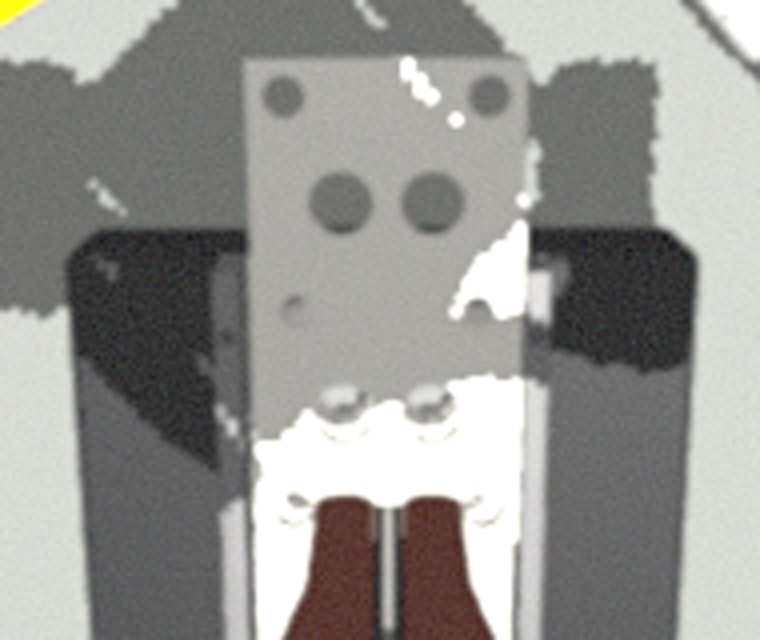

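Run:
```python
from h import *
T=np.load("pics/w5.npy")
f=lambda x,y,z=.064: onz("wrist",(220+x/4-.4,150+y/4-.4),z,T)
a,b=f(245,58),f(527,58); h1,h2=f(284,97),f(489,97); m=(f(294,308)+f(479,308))/2
print(a,b,h1,h2,m, np.linalg.norm(a-b))
e=(a+b)/2; d=(m-(h1+h2)/2)[:2]; print("end",e,"yaw",np.arctan2(d[1],d[0]), "cross yaw",np.arctan2(-(b-a)[0],(b-a)[1]))
print("stone edge",f(69,262,.045),f(697,262,.045), f(90,230,.045),f(670,230,.045))
yaw=-0.20; u=np.array([np.cos(yaw),np.sin(yaw),0]); print("pred end",np.array([.529,.3,0])-(.0446+.055)*u)
print("len end->mid",(m-e)[:2]@u[:2])
```

```text
[0.42501544 0.29281329 0.064     ] [0.43681599 0.35131336 0.064     ] [0.43459286 0.29913085 0.064     ] [0.44323584 0.34198052 0.064     ] [0.48426599 0.3113916  0.064     ] 0.0596783968555562
end [0.43091571 0.32206333 0.064     ] yaw -0.19938273777263024 cross yaw -0.19904740158290435
stone edge [0.46320794 0.23969605 0.045     ] [0.49229965 0.38396874 0.045     ] [0.45682654 0.24646114 0.045     ] [0.48352443 0.37885433 0.045     ]
pred end [0.43138537 0.31978747 0.        ]
len end->mid 0.05440696664487825
```

Run:
```python
from h import *
yaw=-0.20; u=np.array([np.cos(yaw),np.sin(yaw),0])
g=np.array([.4311,.3212,0])+.025*u
command_gripper(1.0)
move_pose([g[0],g[1],.12],quat(np.pi/2+yaw)); print(get_time())
movel([g[0],g[1],.045],v=.06); print(get_ft_force().round(2)); snap("wrist","w6")
command_gripper(0.0); print(get_grip_width()*88,get_ft_force().round(2),get_time())
snap("wrist","w7")
```

```text
16.6333
[-0.1  -0.41 -0.17]
59.4393729822944 [-0.15  0.65 -0.22] 18.6417
```

View pics/w7.png

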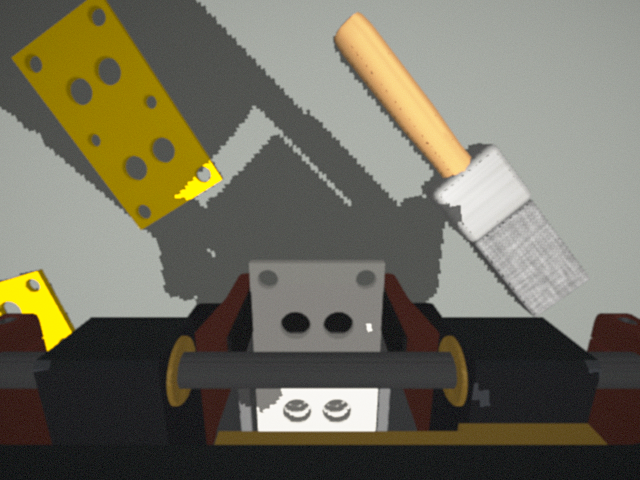

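Run:
```python
from h import *
T=np.load("pics/w7.npy"); p=get_tcp_pos(); print(p.round(4))
a,b=onz("wrist",(249,262),.064,T),onz("wrist",(385,262),.064,T); e=(a+b)/2
yaw=-0.20; u=np.array([np.cos(yaw),np.sin(yaw),0]); print("end",e.round(4),"grip from end",(p-e)@u,"lat",(p-e)@np.array([-u[1],u[0],0]))
movel([p[0],p[1],.075],v=.04); snap("wrist","w8"); print(get_ft_force().round(2),get_grip_width()*88)
movel([p[0],p[1],.17],v=.1); print(get_time(),get_ft_force().round(2)); snap("wrist","w9"); snap("side","s9")
```

```text
[0.4556 0.3162 0.0451]
end [0.431  0.3225 0.064 ] grip from end 0.025355897834058474 lat -0.001245846252425119
[ 0.57  0.16 -1.71] 59.60292480509236
20.7417 [ 0.56  0.18 -2.8 ]
```

View pics/w9.png

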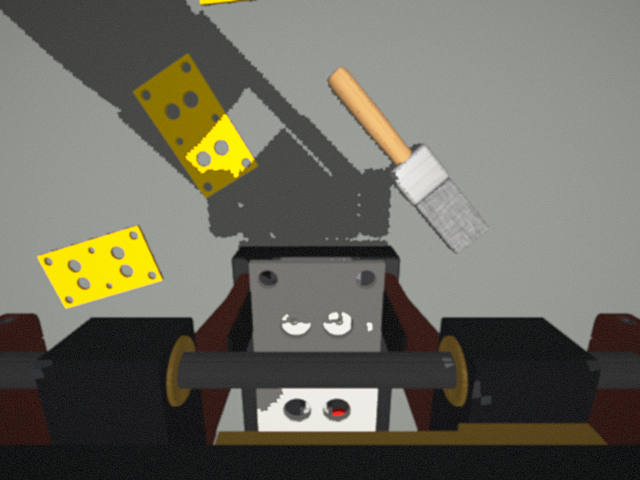

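View pics/s9.png

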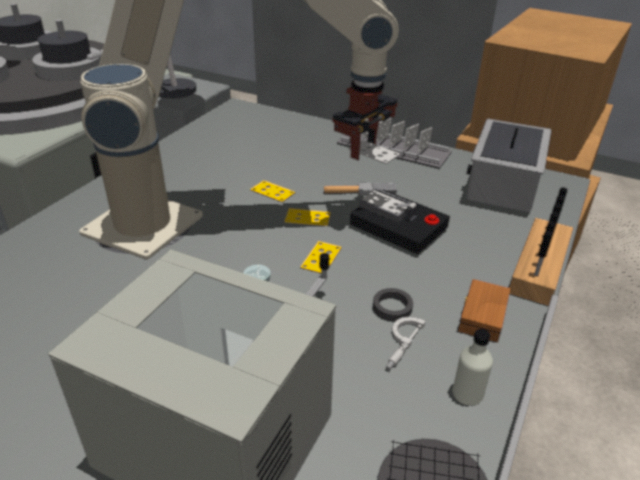

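```bash
python3 - <<'E'
from h import *
ya=-1.546; v=np.array([np.cos(ya),np.sin(ya),0]); c=np.array([.5247,-.2037,0]); g=c-.0296*v
q=quat(np.pi/2+ya)
movel([g[0],g[1],.17],frame=q,v=.13); print(get_time(),get_tcp_pos().round(4),get_joint_pos().round(3),get_grip_width()*88)
movel([g[0],g[1],.085],v=.08); snap("wrist","w10"); snap("top","t10"); print(get_time(),get_ft_force().round(2))
E
python3 - <<'E'
import cv2
im=cv2.imread("pics/t10.png"); cv2.imwrite("pics/t10z.png",cv2.resize(im[150:270,330:490],None,fx=5,fy=5,interpolation=2))
E
```

```text
24.8 [ 0.5239 -0.1739  0.17  ] [-0.342  0.386  1.833  0.     0.923 -0.367] 59.87475851310635
26.1083 [ 0.21  1.48 -2.  ]
```

View pics/w10.png

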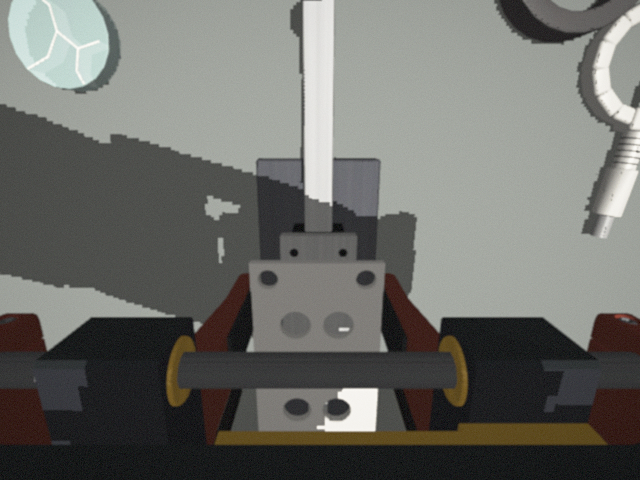

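View pics/t10z.png

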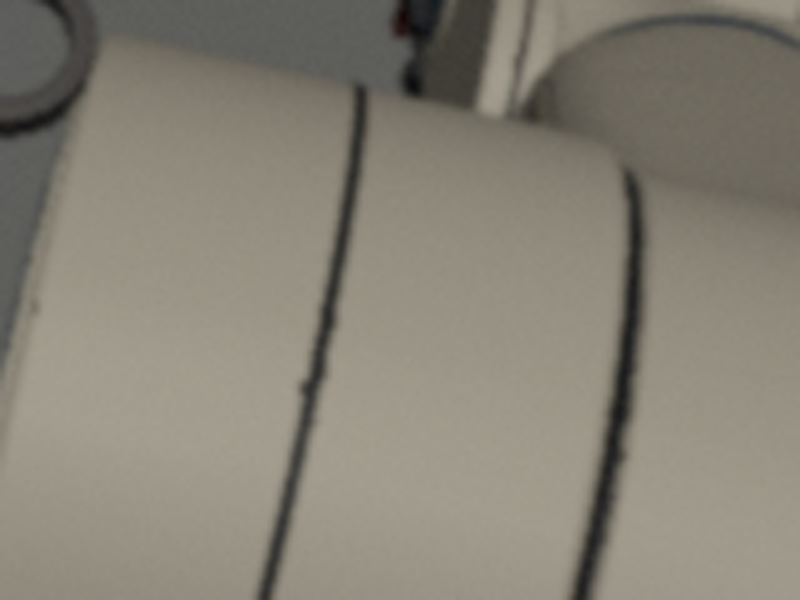

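Run:
```python
from h import *
T=np.load("pics/w10.npy"); ya=-1.546; v=np.array([np.cos(ya),np.sin(ya),0]);w=np.array([-v[1],v[0],0]);c=np.array([.5247,-.2037,0])
for nm,a,b,z in (("carrier",(280,234),(357,234),.06),("plate",(249,261.5),(385,261.5),.104)):
    m=(onz("wrist",a,z,T)+onz("wrist",b,z,T))/2; print(nm,m.round(4),(m-c)@v,(m-c)@w)
```

```text
carrier [ 0.5235 -0.1483  0.06  ] -0.05542300901381814 0.0001438990100496922
plate [ 0.5225 -0.1492  0.104 ] -0.05453017568699761 -0.0008140416221644318
```

Aligned within 1 mm. Lowering.

Run:
```python
from h import *
p=get_tcp_pos(); x,y=.5240,-.1741
movel([x,y,.053],v=.05); f0=get_ft_force(); print(f0.round(2))
r=movel([x,y,.0436],v=.012,until_force=4); print(r,get_tcp_pos().round(4),get_ft_force().round(2),get_time())
snap("wrist","w11")
```

```text
[ 0.49  0.49 -1.48]
True [ 0.524  -0.1741  0.045 ] [-0.53  1.21  5.3 ] 27.55
```

View pics/w11.png

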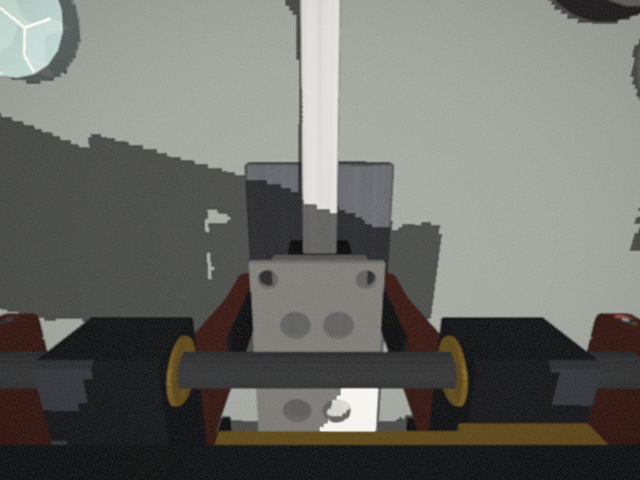

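Run:
```python
from h import *
command_gripper(1.0); wait(.4); print(get_time(),get_ft_force().round(2)); snap("wrist","w12")
x,y,_=get_tcp_pos(); movel([x,y,.15],v=.08); snap("wrist","w13"); print(get_time())
```

```text
28.6333 [ 0.28  0.13 -0.64]
30.2
```

View pics/w13.png

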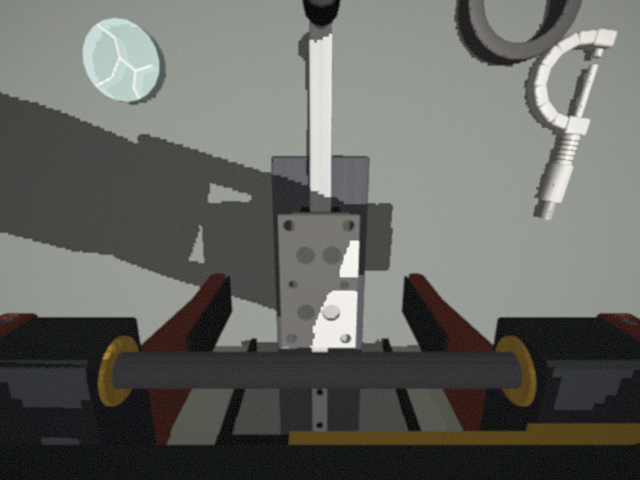

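Run:
```python
from h import *
T=np.load("pics/w13.npy"); ya=-1.546; v=np.array([np.cos(ya),np.sin(ya),0]);w=np.array([-v[1],v[0],0]);c=np.array([.5247,-.2037,0])
P=[onz("wrist",p,.064,T) for p in [(288,225),(348,225),(291,338),(345,338)]]
m=np.mean(P,0); d=(P[2]+P[3]-P[0]-P[1])[:2]; print((m-c)@v,(m-c)@w,np.arctan2(d[1],d[0])-ya)
k=onz("wrist",(321,8),.105,T); print(k)
k=np.array([.520,-.0190,0]); s=k-.040*v; q=quat(np.pi/2+ya)
x,y,_=get_tcp_pos()
movel([s[0],s[1],.16],frame=q,v=.15); command_gripper(0.0)
movel([s[0],s[1],.083],v=.1); print(get_time(),get_ft_force().round(2),get_tcp_pos()); snap("wrist","w14")
```

```text
0.00018459039090858845 -0.0015837184376774655 0.001983134063908043
[ 0.51996526 -0.02978299  0.105     ]
33.9083 [ 0.94 -0.23 -0.25] [0.519404   0.02099891 0.08337329]
```

View pics/w14.png

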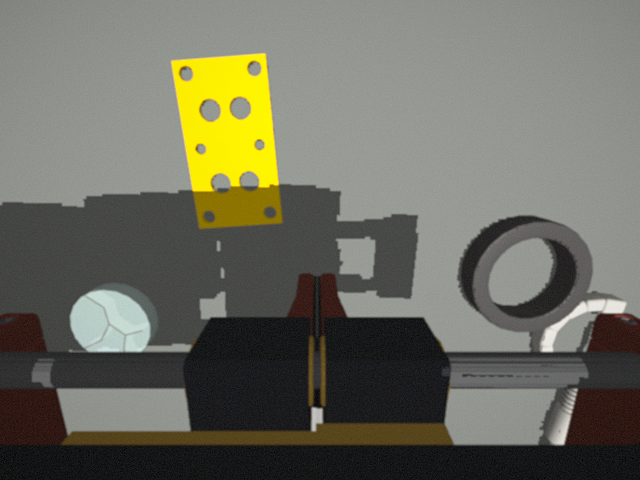

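```bash
python3 - <<'E'
from h import *
ya=-1.546; v=np.array([np.cos(ya),np.sin(ya),0]); s=np.array([.520,-.0190,0])-.040*v
def go(d,vel,uf=None):
    t=s+d*v; r=movel([t[0],t[1],.083],v=vel,until_force=uf); p=get_tcp_pos(); print(d,r,((p-s)@v).round(4),get_ft_force().round(2),round(get_time(),2))
go(.028,.03); go(.15,.05); go(.165,.03); go(.205,.02,10)
snap("top","t15"); wait(.3); print(get_ft_force().round(2), get_tcp_pos())
E
python3 - <<'E'
import cv2
im=cv2.imread("pics/t15.png"); cv2.imwrite("pics/t15z.png",cv2.resize(im[150:270,340:500],None,fx=5,fy=5,interpolation=2))
E
```

```text
0.028 False 0.028 [-0.12  0.28 -0.31] 35.04
0.15 False 0.15 [-0.28  1.03 -0.43] 37.63
0.165 False 0.1653 [ 0.62 -0.68  0.39] 38.28
0.205 True 0.1793 [0.33 3.04 2.86] 39.25
[0.32 2.66 0.38] [ 0.52302621 -0.15816698  0.08251757]
```

View pics/t15.png

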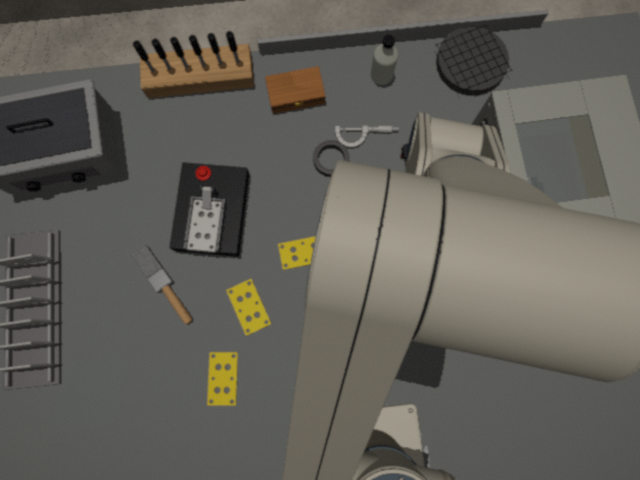

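Run:
```python
from h import *
ya=-1.546; v=np.array([np.cos(ya),np.sin(ya),0]); s=np.array([.520,-.0190,0])-.040*v
for d in (.181,.183,.185):
    t=s+d*v; movel([t[0],t[1],.083],v=.02); wait(.1); p=get_tcp_pos(); f=get_ft_force(); print(d,((p-s)@v).round(4),f.round(2))
    if f[1]>12: break
p=get_tcp_pos(); t=p-.06*v
movel([t[0],t[1],.083],v=.06); movel([t[0],t[1],.2],v=.15); snap("wrist","w16"); print(get_time())
```

```text
0.181 0.1794 [ 1.95 10.46 -0.1 ]
0.183 0.1796 [ 3.67 21.27  3.04]
42.4917
```

View pics/w16.png

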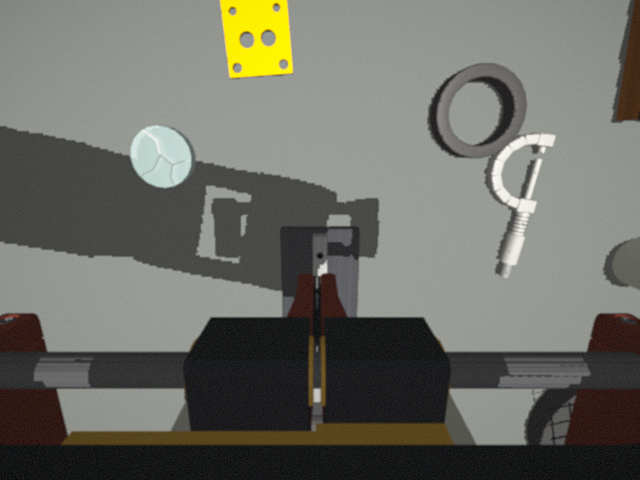

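Run:
```python
from h import *
move_pose([.45,.2,.3],quat(np.pi/2-.025*0)); print(get_time()); im,_=snap("top","t17"); im2,_=snap("side","s17")
cv2.imwrite("pics/t17z.png",cv2.resize(im[110:260,410:640,::-1],None,fx=3.4,fy=3.4,interpolation=2))
```

```text
43.7167
```

View pics/t17z.png

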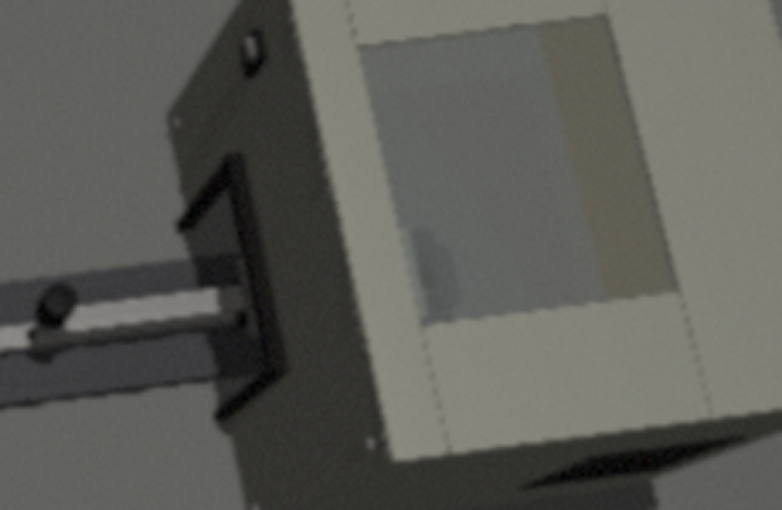

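View pics/t17.png

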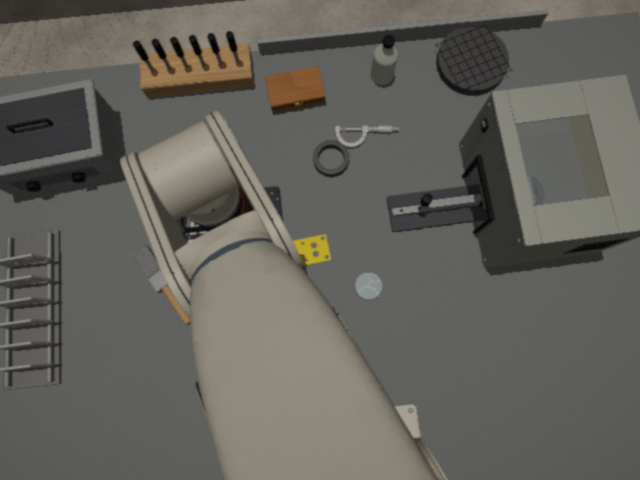

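Run:
```python
from h import *
k=onz("top",(426.4,197.6),.105); print("knob",k, "moved",np.linalg.norm(k[:2]-onz("top",(352.2,207.6),.105)[:2]))
im=cv2.imread("pics/s17.png"); cv2.imwrite("pics/s17z.png",cv2.resize(im[230:450,50:350],None,fx=2.6,fy=2.6,interpolation=2))
c=np.array([.5247+.16*.0248,-.2037-.16,.064]); print("expected plate px",proj("side",c),proj("top",c))
```

```text
knob [ 0.52545153 -0.17836735  0.105     ] moved 0.15780935947294042
expected plate px (np.float64(233.87858963487324), np.float64(385.0688771073583)) (np.float64(506.6283298392501), np.float64(192.56550585407092))
```

View pics/s17z.png

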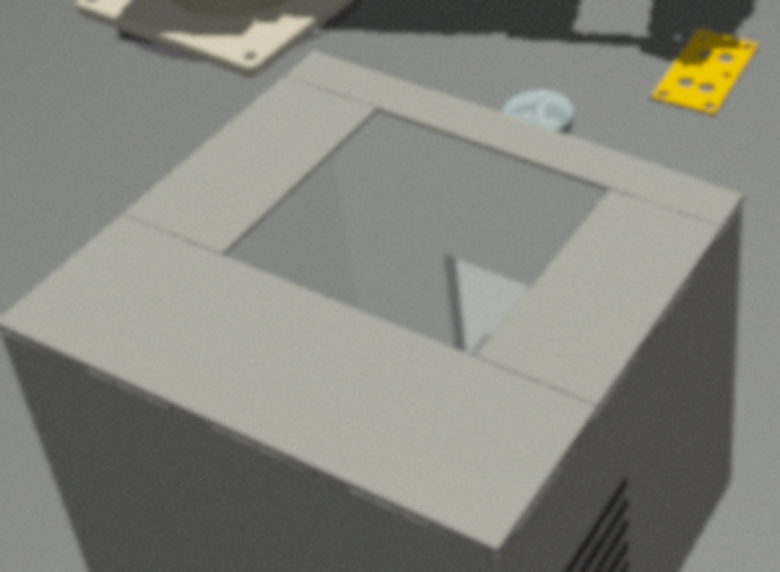

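Run:
```python
from h import *
print(get_ft_force().round(2)); job_done(); print(get_time())
```

```text
[-0.49  0.17 -0.08]
the job is handed in; nothing more can be done
the job is handed in; nothing more can be done
```

I dragged the top plate out of the nest, laid it on the carrier, let go and pushed the carrier home by its knob. I handed the job in about 44 s into the 67 s allowed; no verdict is reported.

- **Drag:** I pressed with shut fingers at 13 to 19 N by the wrist readings and drew the plate out 44.6 mm. It stayed flat on the stack.
- **Placing:** I pinched the overhanging end and set the plate down with about 5 N. After letting go, the wrist camera put its middle 0.2 mm along and 1.6 mm across from the carrier's, turned by 0.002 rad.
- **Carrier:** I pushed it until it stopped moving; the last reading was 21 N, with no further travel. The knob ended 120 mm outside the box, as it should when home. The knob moved about 158 mm in the top camera, against the 160 mm I expected. That is within the calibration error.
- **Not checked:**
  - I could not see the whole plate once it was in the box. The final side picture shows a bright corner through the glass, not enough to measure the plate's final position. I relied on the slow push (0.05 m/s, then 0.02 m/s at the stop) not shifting it.
  - I did not measure the lower plates' positions after the drag.
- **Other items:** In the top picture taken with the carrier home, the remaining plates and everything else in view looked unmoved. The arm hid the glass flat there, but it was in its usual place in the last top picture.

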